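# Level the proud mount in the polishing holder and point out what is still missing

### The arm

A 7-joint arm with a two-finger parallel gripper is mounted at the origin on a cart in front of the work surface, level with it; the furniture and walls round the work are solid. World frame = base frame: x ahead of the robot, y to its left, z up, the work surface at z = 0. Lengths are in m, angles in rad, forces in N, time in s.
With the tool pointing down it reaches from about 0.425 to 1.025 m from the base axis. Payload 9.4 kg.
Tool frame: the origin (TCP) lies between the finger pads, 19 mm behind the fingertips; this is the grasp point; z points along the fingers, y is the line along which they close (so a half turn about z gives the same grasp; the last joint's range is limited). The gripper opens to 93 mm and grips with 3 to 60 N. Pads are 15 mm wide; open, the fingers measure 128 mm over their backs; the gripper's body (75 mm by 188 mm) begins 65 mm behind the grasp point.
Start: joints at [1.201, 0.599, -0.003, 1.599, 0.002, 0.943, -0.08], TCP at [0.209, -0.694, 0.237] pointing down, gripper open.
Joint ranges: [-2.57, 2.57], [-0.35, 1.97], [-1.29, 1.29], [0.11, 2.56], [-1.05, 4.19], [0.11, 1.86], [-2.63, 2.63]. Speed limits (rad/s): [2.22, 2.22, 3.01, 3.01, 3.14, 3.14, 3.14].

### API

Orientations are given as a rotation vector (axis times angle).
In Python, from bench import read_state, imaging, hand_in gives the robot as it stands.
- The arm moves only by the shell command python3 -m crank 'ROWS' [FORCE]. ROWS is JSON, a list of rows, each an object with "twist": the turn, a rotation vector about the tool's x, y, z in units of 5 degrees (1.0 is 5 degrees), a list of three; "xyz": the shift along the tool's x, y, z in units of 25 mm (1.0 is 25 mm), a list of three; "fingers": the opening, from -1 (shut) to 1 (fully open). A call has 1 to 12 rows; each row shifts and turns the commanded pose from where the row before left it, along the tool's axes as they then stand; what a row does not reach is not made up. A row lasts 1/10 s, in which the tool goes at most 50 mm and 8.59 degrees, less where a joint would pass 70% of its speed; a pose out of reach is approached as far as the arm can. A call is refused whole if a number of a shift passes 1 or a number of a turn 1, either way. A call with a gripper value outside its range is refused whole. The fingers move at their own pace and stop on an object; FORCE is the grip in N (left out, the last holds). Time passes only in rows, so rows that do not move let the fingers close. It gives the time, the measured TCP pose, the force, the opening and the grip force at its end, in the units of the state.
- read_state(): the state, without advancing time (a new reading comes with each control period).
- imaging.capture(name): name is "side" or "top" or "wrist"; returns (picture, depth): 400x640x3 uint8, blue, green, red; 400x640 float32, m along the optical axis (not along the pixel's ray), 0 where there is no reading.
- imaging.camera_params(name): a dict with "camera_matrix" (3x3 intrinsics, pixels), "k1" (the pictures are not rectified: a ray, as slopes to the right and down, at radius r is drawn at 1 + k1 r^2 times it, then the intrinsics apply), "rvec" (rotation vector, rad) and "tvec" (3), from world to camera coordinates, as OpenCV has them. Camera axes: x right, y down, z forward; pixel columns grow to the right and rows downward; lengths in m; the calibration is good to about 2 mm. A picture is of the moment at which its call begins: read the wrist's pose just before it. camera_params takes no time and is no camera call; for the wrist camera it gives the pose at the moment of the call.
- hand_in(): hands the job in; it is judged then, once.
The state is a dict: "time": time; "joint_pos": joint angles; "qvel": joint speeds; "effort": joint torques, N m; "eef_pos": TCP position; "ee_rot": TCP orientation; "wrist_force": force on the tool from outside, world axes, zero at the start; "wrist_torque": the same for the moment, N m; "width": opening from 0.0 (shut) to 1.0 (fully open); "grasp_force": force on a finger pad.
Only numpy, scipy, OpenCV 4.12 (cv2) and the standard library are available. Lean on these libraries where they do the work, as an engineer would, in place of code of your own. Each camera call takes 0.05 s, during which the arm holds its last target. There are 200 camera calls.

### The job

In the five-place polishing holder one mounted sample is still standing proud: press it down with the fingertips until it sits fully home on the levelling plate, and come clear of it. Then show your colleague what is left to do: hold the fingertips about a centimetre or two above the mount that still lies on the bench for two seconds, then the same above the empty place of the holder where it belongs, without touching either, and finish while still pointing there. Nothing is to be picked up or moved: leave the seated mounts, the mount on the bench and the things around them as they are.

Things in the scene. Friction and masses are not known exactly. Their poses are not given: they have to be found in the camera images.
- specimen_holder: Polishing holder, fixed: bright disc 140 mm across, deck 14 mm above the bench, on a dark levelling plate 144 mm across, 4 mm thick; hub 24 mm across, 22.5 mm high in its middle. Five bores evenly on a 44 mm radius, each with a white sleeve 31 mm inside, rim 15 mm above the bench: three hold seated mounts, one the proud mount, one is empty, in any order. Origin: centre of the underside; z up.
- proud_mount (a joint): How far the proud mount has been pressed down, m: 0.012 = fully home on the levelling plate (end stop); it starts at 0 to 0.003, that is 9 to 12 mm too high. A clamp screw nips it with about 7 N of friction: it moves when pressed harder than that, and stays where it is left. Below 0: pulled up.
- proud_top (a point): Centre of the top face of the proud mount, a short upright cylinder 30 mm across and 19 mm high in one of the holder's places, the one that stands highest: its top is 32 to 35 mm above the bench at first and 23 mm when it is home. It slides straight down.
- empty_mouth (a point): Centre of the rim of the empty place of the holder, 15 mm above the bench; z up. The sleeve there is 31 mm across inside and open down to the levelling plate.
- seated_1: Seated mount, loose in its place: cylinder 30 mm across, 19 mm high, its top 23 mm above the bench. Origin: centre of its underside.
- seated_2: Seated mount, loose in its place: cylinder 30 mm across, 17 mm high, its top 21 mm above the bench. Origin: centre of its underside.
- seated_3: Seated metal sample, loose in its place: cylinder 30 mm across, 13 mm high, its top 17 mm above the bench. Origin: centre of its underside.
- waiting_mount: The mount that still lies on the bench beside the holder, loose: upright cylinder 30 mm across and 16 mm high, solid with a flat top. Origin: centre of its underside, on the bench; z up.
- loupe: Eye loupe, bystander, loose on the bench: dark hollow-topped cone 37 mm across and 33 mm high. Origin: centre of its underside.
- reference_block: Hardness reference block, bystander, loose on the bench: flat metal disc 50 mm across and 10 mm high with small indents. Origin: centre of its underside.
- tweezers: Tweezers, bystander, lying loose on the bench: 128 mm long, 14 mm wide, 9 mm high, along their own y. Origin: centre of the underside.
Not all that is in view belongs to the job. Leave any blue or yellow look-alike of the part that bears proud_mount alone.

How it is judged:
On the way, in this order (a step that is already met when the one before it is completed fails the run):
1. the proud mount is pressed fully home (value of joint proud_mount above 0.0105 m), for 0.2 s.
2. the fingertips dwell just above the mount on the bench without touching anything (value of joint proud_mount above 0.0105 m and horizontal distance between the grasp point and waiting_mount below 0.02 m and z of the grasp point in the frame of waiting_mount between 0.034 and 0.091 m and contact force between the fingers and anything else below 0.5 N), for 1.5 s.
3. the fingertips dwell just above the empty place of the holder without touching anything (value of joint proud_mount above 0.0105 m and horizontal distance between the grasp point and empty_mouth below 0.02 m and z of the grasp point in the frame of empty_mouth between 0.018 and 0.075 m and contact force between the fingers and anything else below 0.5 N), for 1 s.
At the end, for the whole second after the job is handed in: The proud mount is down to within 1.5 mm of its stop; the TCP stands still within 20 mm sideways of the centre of the empty place and 18 to 75 mm above its rim, touching nothing; the mount on the bench has moved less than 8 mm, the seated mounts less than 6 mm and the bystanders less than 20 mm (all of step 3 and distance of waiting_mount from where it was at the start of the episode below 0.008 m and distance of each of seated_1, seated_2, seated_3 from where it was at the start of the episode below 0.006 m and distance of each of loupe, reference_block, tweezers from where it was at the start of the episode below 0.02 m).
It fails at once if the proud mount is pulled up instead of pressed (value of joint proud_mount below -0.003 m).
It fails at once if the mount on the bench is touched or moved (contact force between any of the fingers, the arm and waiting_mount above 0.5 N or distance of waiting_mount from where it was at the start of the episode above 0.008 m).
It fails at once if a seated mount is lifted or disturbed (distance of any of seated_1, seated_2, seated_3 from where it was at the start of the episode above 0.006 m).
It fails at once if a bystander is knocked or moved (distance of any of loupe, reference_block, tweezers from where it was at the start of the episode above 0.02 m).
It also fails if it takes over 48 s, if anything falls off the work surface, if the arm or the gripper's body presses on something with over 40 N, if the wrist force passes 120 N, or if a joint passes its speed limit or range.

## Working session

There is one attempt and no reset: what is moved stays moved. The work goes in short steps, Python scripts to look and compute and a shell command to move; the robot and the scene stay as the last step left them, time stands still between calls to the robot, and variables do not carry over. Pictures are saved under pics/ and viewed, at most 10 in all, crops included, and the job is handed in when it is done.

```bash
mkdir -p pics
cat > h.py <<'E'
import numpy as np, cv2
from bench import read_state, imaging, hand_in
def cap(n):
    p=imaging.camera_params(n); im,d=imaging.capture(n); np.savez(n+'.npz',im=im,d=d,K=p['camera_matrix'],k1=p['k1'],r=p['rvec'],t=p['tvec']); return im
def world(n,u,v,z=None):
    f=np.load(n+'.npz'); K=f['K']
    q=cv2.undistortPoints(np.array([[[u,v]]],float),K,np.array([float(f['k1']),0,0,0]))[0,0]
    R=cv2.Rodrigues(f['r'])[0]; t=f['t'].reshape(3); c=-R.T@t; ray=R.T@np.array([q[0],q[1],1])
    s=f['d'][int(v),int(u)] if z is None else (z-c[2])/ray[2]
    return c+s*ray
E
python3 - <<'E'
from h import *
cv2.imwrite('pics/top.png',cap('top')); cv2.imwrite('pics/side.png',cap('side'))
s=read_state(); print(s['time'],s['eef_pos'],s['ee_rot'],s['width'])
E
```

```text
0.1 [ 0.20913075 -0.693764    0.23665071] [-3.10664173e+00 -4.58152983e-01  5.25480517e-04] 0.9995733607059717
```

View pics/top.png

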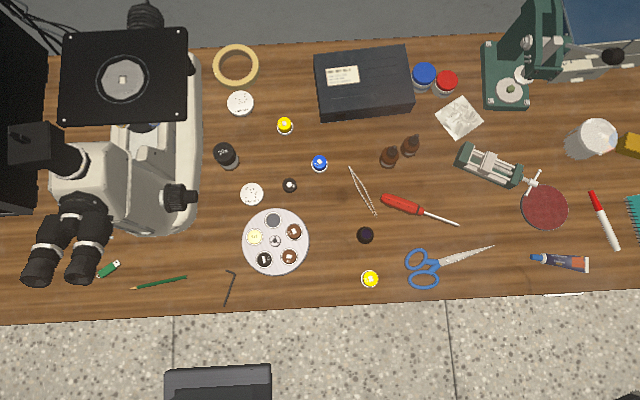

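View pics/side.png

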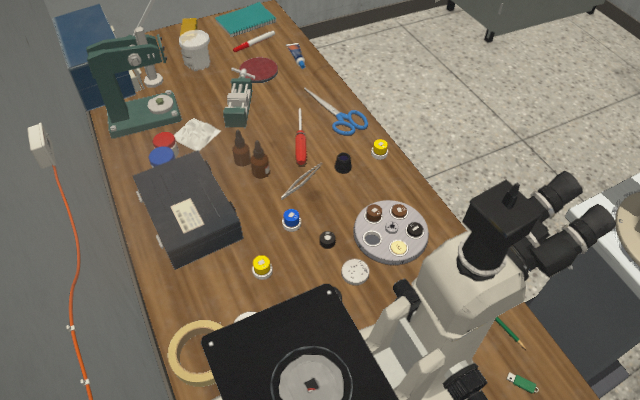

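Top view: the holder is at (275,241). Its places are grey (273,219), cream (255,237), brown (294,231), brown (289,256) and black (264,259). The waiting mount candidates are the dark disc (290,185) and the dark cone (366,235). The yellow and blue items are look-alikes. I'll enlarge and measure heights.

Run:
```python
from h import *
a=np.load('top.npz')['im'][170:285,230:390]; b=np.load('side.npz')['im'][190:275,300:440]
a=cv2.resize(a,(640,460),interpolation=cv2.INTER_CUBIC); cv2.imwrite('pics/ta.png',a)
b=cv2.resize(b,(700,425),interpolation=cv2.INTER_CUBIC); cv2.imwrite('pics/sa.png',b)
for u,v in [(275,241),(273,219),(255,237),(294,231),(289,256),(264,259),(290,185),(366,235),(251,194),(362,190)]: print('top',u,v,world('top',u,v).round(4))
for u,v in [(392,228),(372,238),(399,247),(374,213),(399,210),(415,229),(328,239),(343,160),(355,271)]: print('side',u,v,world('side',u,v).round(4))
```

```text
top 275 241 [ 0.5178 -0.2752  0.0222]
top 273 219 [ 0.5671 -0.2707  0.0019]
top 255 237 [ 0.5291 -0.2333  0.0162]
top 294 231 [ 0.535  -0.3159  0.033 ]
top 289 256 [ 0.4854 -0.3029  0.0235]
top 264 259 [ 0.4824 -0.2512  0.0207]
top 290 185 [ 0.6365 -0.3109  0.015 ]
top 366 235 [ 0.5189 -0.4632  0.0284]
top 251 194 [ 0.6228 -0.2261  0.0092]
top 362 190 [ 6.202e-01 -4.659e-01 -6.000e-04]
side 392 228 [ 0.5237 -0.2658  0.0248]
side 372 238 [ 0.5609 -0.273   0.006 ]
side 399 247 [ 0.531  -0.2274  0.0175]
side 374 213 [ 0.5398 -0.3068  0.0321]
side 399 210 [ 0.4875 -0.2978  0.022 ]
side 415 229 [ 0.4857 -0.2447  0.0248]
side 328 239 [ 0.6408 -0.3005  0.0182]
side 343 160 [ 0.5279 -0.4538  0.0316]
side 355 271 [ 0.6256 -0.2231  0.009 ]
```

View pics/ta.png

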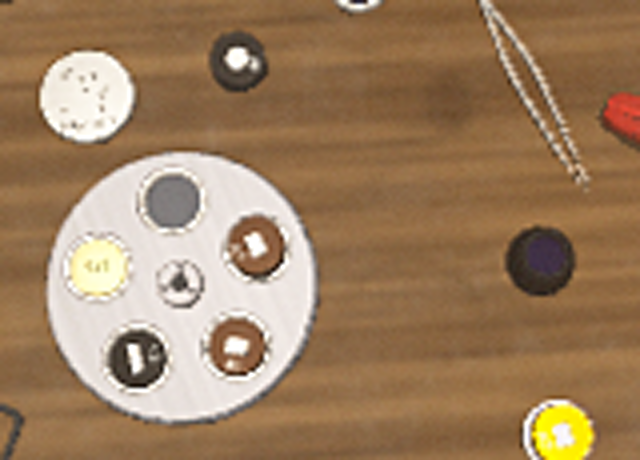

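View pics/sa.png

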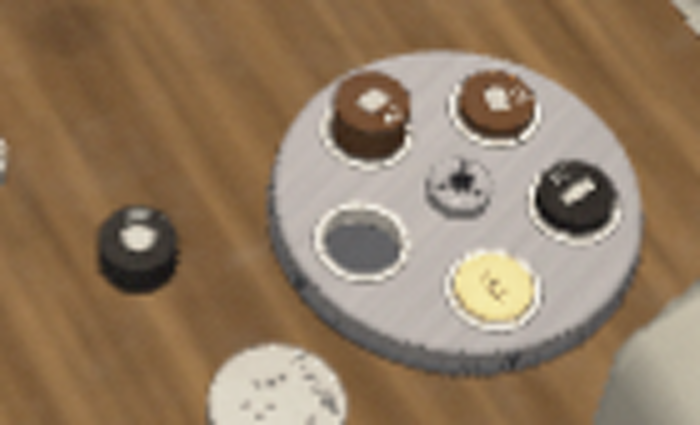

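The crops settle it. The proud mount is the brown one at top (294,231), with depth z≈33 mm, clearly the tallest; the other brown at (289,256) is about 23 mm. The empty place is the grey hole at (273,220). The waiting mount is the black flat-topped disc at (290,185), and the dark cone at (366,235) is the loupe. Next I'll refine positions and check the microscope's clearance.

Run:
```python
from h import *
T=lambda x,y:(230+x/4,170+y/4); S=lambda x,y:(300+x/5,190+y/5)
for n,t,s,z in [('proud',(258,243),(372,101),.0335),('empty',(172,201),(362,243),.015),('wait',(239,57),(138,233),.016),('s_br',(237,346),(498,100),.023),('s_bk',(138,356),(576,192),.021),('s_cr',(98,266),(493,286),.017),('hub',(181,281),(460,178),.0225)]:
    print(n,world('top',*T(*t),z).round(4),world('side',*S(*s),z).round(4))
for n in('top','side'):
    f=np.load(n+'.npz');d=f['d'];v,u=np.mgrid[0:400:3,0:640:3]
    q=cv2.undistortPoints(np.stack([u,v],-1).reshape(-1,1,2).astype(float),f['K'],np.array([float(f['k1']),0,0,0]))[:,0]
    dd=d[v,u].ravel();R=cv2.Rodrigues(f['r'])[0]
    P=(np.c_[q,np.ones(len(q))]*dd[:,None]-f['t'].reshape(3))@R
    P=P[(dd>0)&(P[:,2]>.05)]
    for x in np.arange(.2,.9,.05):
        m=P[(abs(P[:,0]-x)<.025)&(P[:,1]>-.45)&(P[:,1]<.4)]
        if len(m): print(n,round(x,2),[(round(h,2),m[m[:,2]>h][:,1].min().round(3)) for h in(.05,.1,.2,.3) if (m[:,2]>h).any()],m[:,2].max().round(2))
```

```text
proud [ 0.5354 -0.3169  0.0335] [ 0.5364 -0.3114  0.0335]
empty [ 0.5624 -0.2719  0.015 ] [ 0.5648 -0.2667  0.015 ]
wait [ 0.6379 -0.3105  0.016 ] [ 0.6383 -0.3069  0.016 ]
s_br [ 0.4844 -0.3033  0.023 ] [ 0.487  -0.2967  0.023 ]
s_bk [ 0.4823 -0.2523  0.021 ] [ 0.4825 -0.2476  0.021 ]
s_cr [ 0.5301 -0.2324  0.017 ] [ 0.5316 -0.2277  0.017 ]
hub [ 0.5193 -0.2758  0.0225] [ 0.5196 -0.2718  0.0225]
top 0.45 [(0.05, np.float64(-0.07)), (0.1, np.float64(-0.07)), (0.2, np.float64(-0.07)), (0.3, np.float64(-0.07))] 0.37
top 0.5 [(0.05, np.float64(-0.074)), (0.1, np.float64(-0.074)), (0.2, np.float64(-0.074)), (0.3, np.float64(-0.074))] 0.35
top 0.55 [(0.05, np.float64(-0.076)), (0.1, np.float64(-0.071)), (0.2, np.float64(-0.071)), (0.3, np.float64(-0.071))] 0.34
top 0.6 [(0.05, np.float64(-0.133)), (0.1, np.float64(-0.133)), (0.2, np.float64(-0.069)), (0.3, np.float64(-0.067))] 0.46
top 0.65 [(0.05, np.float64(-0.108)), (0.1, np.float64(-0.108)), (0.2, np.float64(-0.072)), (0.3, np.float64(-0.066))] 0.43
top 0.7 [(0.05, np.float64(-0.195)), (0.1, np.float64(-0.075))] 0.19
top 0.75 [(0.05, 
[... 385 characters left out ...]
np.float64(-0.066)), (0.3, np.float64(-0.066))] 0.36
side 0.55 [(0.05, np.float64(-0.028)), (0.1, np.float64(-0.028)), (0.2, np.float64(-0.028)), (0.3, np.float64(-0.028))] 0.34
side 0.6 [(0.05, np.float64(-0.13)), (0.1, np.float64(-0.13)), (0.2, np.float64(-0.063)), (0.3, np.float64(-0.063))] 0.46
side 0.65 [(0.05, np.float64(-0.102)), (0.1, np.float64(-0.102)), (0.2, np.float64(-0.07)), (0.3, np.float64(-0.061))] 0.43
side 0.7 [(0.05, np.float64(-0.176)), (0.1, np.float64(-0.07))] 0.2
side 0.75 [(0.05, np.float64(-0.136)), (0.1, np.float64(-0.136))] 0.2
side 0.8 [(0.05, np.float64(-0.448)), (0.1, np.float64(-0.138))] 0.2
side 0.85 [(0.05, np.float64(-0.449)), (0.1, np.float64(-0.136))] 0.2
```

```bash
python3 -m crank '[{"twist":[0,0,0],"xyz":[0.77,-0.49,0],"fingers":-1},{"twist":[0,0,0],"xyz":[0.77,-0.49,0],"fingers":-1},{"twist":[0,0,0],"xyz":[0.77,-0.49,0],"fingers":-1},{"twist":[0,0,0],"xyz":[0.77,-0.49,0],"fingers":-1},{"twist":[0,0,0],"xyz":[0.77,-0.49,0],"fingers":-1},{"twist":[0,0,0],"xyz":[0.77,-0.49,0],"fingers":-1},{"twist":[0,0,0],"xyz":[0.77,-0.49,0],"fingers":-1},{"twist":[0,0,0],"xyz":[0.77,-0.49,0],"fingers":-1},{"twist":[0,0,0],"xyz":[0.77,-0.49,0],"fingers":-1},{"twist":[0,0,0],"xyz":[0.77,-0.49,0],"fingers":-1},{"twist":[0,0,0],"xyz":[0.77,-0.49,0],"fingers":-1},{"twist":[0,0,0],"xyz":[0.77,-0.49,0],"fingers":-1}]' 20
cat >> h.py <<'E'
def go(x,y,z):
    s=read_state(); R=cv2.Rodrigues(np.array(s['ee_rot']))[0]
    print('t',s['time'],'pos',np.round(s['eef_pos'],4),'tool units',(R.T@(np.array([x,y,z])-s['eef_pos'])/.025).round(2),'axis',R[:,2].round(3),'f',np.round(s['wrist_force'],1),s['width'])
E
python3 -c "
from h import *
go(.536,-.314,.12)"
```

```text
time: 1.3
eef_pos: [0.3891, -0.4848, 0.2373]
ee_rot: [-3.107, -0.46, -0.0]
wrist_force: [-0.0, 0.1, -0.4]
width: 0.029
grasp_force: 0.0
t 1.3 pos [ 0.3891 -0.4848  0.2373] tool units [ 7.6  -4.83  4.7 ] axis [-0.     0.001 -1.   ] f [-0.   0.1 -0.4] 0.029440912150951487
```

```bash
python3 -m crank '[{"twist":[0,0,0],"xyz":[0.74,-0.47,0.47],"fingers":-1},{"twist":[0,0,0],"xyz":[0.74,-0.47,0.47],"fingers":-1},{"twist":[0,0,0],"xyz":[0.74,-0.47,0.47],"fingers":-1},{"twist":[0,0,0],"xyz":[0.74,-0.47,0.47],"fingers":-1},{"twist":[0,0,0],"xyz":[0.74,-0.47,0.47],"fingers":-1},{"twist":[0,0,0],"xyz":[0.74,-0.47,0.47],"fingers":-1},{"twist":[0,0,0],"xyz":[0.74,-0.47,0.47],"fingers":-1},{"twist":[0,0,0],"xyz":[0.74,-0.47,0.47],"fingers":-1},{"twist":[0,0,0],"xyz":[0.74,-0.47,0.47],"fingers":-1},{"twist":[0,0,0],"xyz":[0.74,-0.47,0.47],"fingers":-1},{"twist":[0,0,0],"xyz":[0,0,0],"fingers":-1},{"twist":[0,0,0],"xyz":[0,0,0],"fingers":-1}]'
python3 - <<'E'
from h import *
go(.536,-.314,.06)
im=np.hstack([cv2.resize(cap('wrist'),(400,250)),cv2.resize(cap('side')[160:285,280:480],(400,250))])
cv2.imwrite('pics/w1.png',im)
E
```

```text
time: 2.5
eef_pos: [0.5312, -0.3199, 0.1198]
ee_rot: [-3.107, -0.461, 0.001]
wrist_force: [-0.8, -1.0, -0.6]
width: 0.0
grasp_force: 0.0
t 2.5 pos [ 0.5312 -0.3199  0.1198] tool units [ 0.25 -0.17  2.39] axis [-0.001  0.    -1.   ] f [-0.8 -1.  -0.6] 0.0002568382013262335
```

View pics/w1.png

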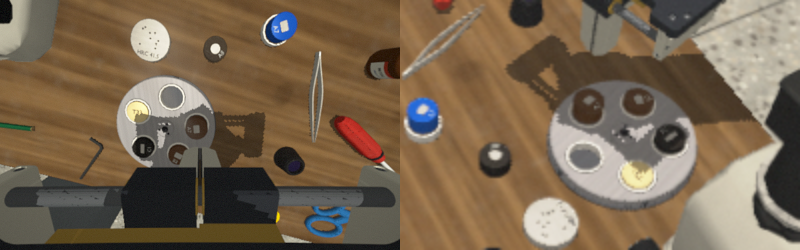

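The wrist view shows the proud mount at about (197,125) in the half-picture, ahead of the closed fingertips. The side view shows the tips above it. I'll cross-check the position from the wrist camera.

Run:
```python
from h import *
for n,u,v,z in [('proud',197,124,.0335),('empty',171,97,.015),('wait',215,49,.016),('hub',165,129,.0225)]: print(n,world('wrist',u*1.6,v*1.6,z).round(4))
```

```text
proud [ 0.5426 -0.3114  0.0335]
empty [ 0.5637 -0.2682  0.015 ]
wait [ 0.6377 -0.3063  0.016 ]
hub [ 0.5201 -0.272   0.0225]
```

```bash
python3 -m crank '[{"twist":[0,0,0],"xyz":[0.14,-0.09,0.3],"fingers":-1},{"twist":[0,0,0],"xyz":[0.14,-0.09,0.4],"fingers":-1},{"twist":[0,0,0],"xyz":[0,0,0.5],"fingers":-1},{"twist":[0,0,0],"xyz":[0,0,0.5],"fingers":-1},{"twist":[0,0,0],"xyz":[0,0,0.4],"fingers":-1},{"twist":[0,0,0],"xyz":[0,0,0.2],"fingers":-1},{"twist":[0,0,0],"xyz":[0,0,0.1],"fingers":-1},{"twist":[0,0,0],"xyz":[0,0,0.1],"fingers":-1},{"twist":[0,0,0],"xyz":[0,0,0.1],"fingers":-1},{"twist":[0,0,0],"xyz":[0,0,0.1],"fingers":-1}]'
python3 -c "
from h import *
go(.537,-.313,.042)"
```

```text
time: 3.6
eef_pos: [0.5368, -0.3147, 0.0527]
ee_rot: [3.108, 0.458, 0.001]
wrist_force: [-1.8, 0.7, 7.7]
width: 0.001
grasp_force: 3.5
t 3.6 pos [ 0.5368 -0.3147  0.0527] tool units [ 0.02 -0.06  0.43] axis [ 0.001 -0.    -1.   ] f [-1.8  0.7  7.7] 0.0011725801695482352
```

Contact made (about 7.7 N). I'll keep pressing.

```bash
python3 -m crank '[{"twist":[0,0,0],"xyz":[0,0,0.1],"fingers":-1},{"twist":[0,0,0],"xyz":[0,0,0.1],"fingers":-1},{"twist":[0,0,0],"xyz":[0,0,0.1],"fingers":-1},{"twist":[0,0,0],"xyz":[0,0,0.1],"fingers":-1},{"twist":[0,0,0],"xyz":[0,0,0.04],"fingers":-1},{"twist":[0,0,0],"xyz":[0,0,0],"fingers":-1}]'
```

```text
time: 4.2
eef_pos: [0.5368, -0.3147, 0.0421]
ee_rot: [3.107, 0.458, 0.001]
wrist_force: [-1.0, -0.1, 6.5]
width: 0.007
grasp_force: 3.1
```

```bash
python3 -m crank '[{"twist":[0,0,0],"xyz":[0,0,0.06],"fingers":-1},{"twist":[0,0,0],"xyz":[0,0,0.06],"fingers":-1},{"twist":[0,0,0],"xyz":[0,0,0],"fingers":-1},{"twist":[0,0,0],"xyz":[0,0,0],"fingers":-1}]'
```

```text
time: 4.6
eef_pos: [0.5369, -0.3147, 0.0418]
ee_rot: [3.107, 0.458, 0.003]
wrist_force: [-6.9, 4.8, 35.2]
width: 0.003
grasp_force: 17.8
```

It's on the stop: force jumped to 35 N with no further travel. Retracting.

```bash
python3 -m crank '[{"twist":[0,0,0],"xyz":[0,0,0],"fingers":-1},{"twist":[0,0,0],"xyz":[0,0,-0.2],"fingers":-1},{"twist":[0,0,0],"xyz":[0,0,-0.4],"fingers":-1},{"twist":[0,0,0],"xyz":[0,0,-0.6],"fingers":-1},{"twist":[0,0,0],"xyz":[0,0,-0.6],"fingers":-1},{"twist":[0,0,0],"xyz":[0,0,-0.4],"fingers":-1},{"twist":[0,0,0],"xyz":[0,0,0],"fingers":-1},{"twist":[0,0,0],"xyz":[0,0,0],"fingers":-1}]'
python3 - <<'E'
from h import *
go(.638,-.308,.050)
cap('top');cap('side');cap('wrist')
for n,u,v in [('top',294,231),('side',374,214),('side',375,213)]:print(world(n,u,v).round(4))
cv2.imwrite('pics/w2.png',np.hstack([cv2.resize(np.load('side.npz')['im'][190:275,300:440],(400,243)),cv2.resize(np.load('wrist.npz')['im'],(400,243))]))
E
```

```text
time: 5.4
eef_pos: [0.5367, -0.3145, 0.0937]
ee_rot: [3.108, 0.458, 0.001]
wrist_force: [-0.4, 0.5, -0.5]
width: 0.006
grasp_force: 0.0
t 5.4 pos [ 0.5367 -0.3145  0.0937] tool units [3.95 0.92 1.75] axis [ 0.001 -0.    -1.   ] f [-0.4  0.5 -0.5] 0.005566076503675574
[ 0.4782 -0.3376  0.4868]
[ 0.537  -0.3099  0.0235]
[ 0.5346 -0.3104  0.0247]
```

View pics/w2.png

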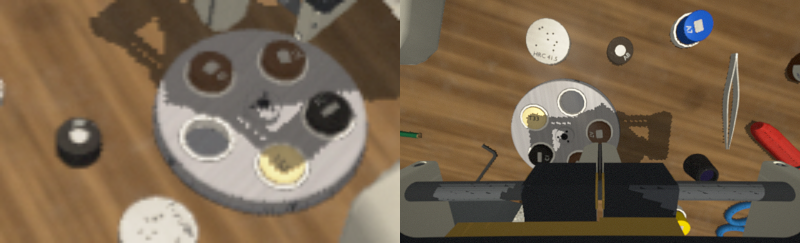

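Side depth now gives 23.5 mm for the mount, level with the seated brown one, so it's home. Now to the waiting mount.

```bash
python3 -m crank '[{"twist":[0,0,0],"xyz":[0.5,0.12,0],"fingers":-1},{"twist":[0,0,0],"xyz":[0.5,0.12,0],"fingers":-1},{"twist":[0,0,0],"xyz":[0.5,0.12,0],"fingers":-1},{"twist":[0,0,0],"xyz":[0.5,0.12,0],"fingers":-1},{"twist":[0,0,0],"xyz":[0.5,0.12,0],"fingers":-1},{"twist":[0,0,0],"xyz":[0.5,0.12,0],"fingers":-1},{"twist":[0,0,0],"xyz":[0.5,0.1,0],"fingers":-1},{"twist":[0,0,0],"xyz":[0.45,0.1,0],"fingers":-1},{"twist":[0,0,0],"xyz":[0,0,0.5],"fingers":-1},{"twist":[0,0,0],"xyz":[0,0,0.5],"fingers":-1},{"twist":[0,0,0],"xyz":[0,0,0.4],"fingers":-1},{"twist":[0,0,0],"xyz":[0,0,0.2],"fingers":-1}]'
python3 - <<'E'
from h import *
go(.638,-.308,.050)
cap('side');cv2.imwrite('pics/w3.png',cv2.resize(np.load('side.npz')['im'][150:275,260:460],(640,400)))
E
```

```text
time: 6.75
eef_pos: [0.6363, -0.3079, 0.0514]
ee_rot: [-3.107, -0.457, 0.004]
wrist_force: [0.4, -0.4, -0.2]
width: 0.007
grasp_force: 0.0
t 6.75 pos [ 0.6363 -0.3079  0.0514] tool units [0.06 0.02 0.06] axis [-0.003  0.001 -1.   ] f [ 0.4 -0.4 -0.2] 0.0065781403361953854
```

View pics/w3.png

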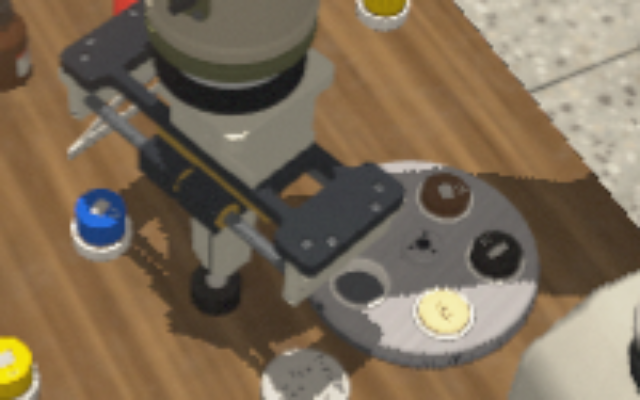

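The fingertips hover just above the black waiting mount at (215,290) in the crop, without contact. I'll dwell for 2.4 s.

```bash
Z='x'; python3 -m crank '[{"twist":[0,0,0],"xyz":[0,0,0],"fingers":-1},{"twist":[0,0,0],"xyz":[0,0,0],"fingers":-1},{"twist":[0,0,0],"xyz":[0,0,0],"fingers":-1},{"twist":[0,0,0],"xyz":[0,0,0],"fingers":-1},{"twist":[0,0,0],"xyz":[0,0,0],"fingers":-1},{"twist":[0,0,0],"xyz":[0,0,0],"fingers":-1},{"twist":[0,0,0],"xyz":[0,0,0],"fingers":-1},{"twist":[0,0,0],"xyz":[0,0,0],"fingers":-1},{"twist":[0,0,0],"xyz":[0,0,0],"fingers":-1},{"twist":[0,0,0],"xyz":[0,0,0],"fingers":-1},{"twist":[0,0,0],"xyz":[0,0,0],"fingers":-1},{"twist":[0,0,0],"xyz":[0,0,0],"fingers":-1}]'
python3 -m crank '[{"twist":[0,0,0],"xyz":[0,0,0],"fingers":-1},{"twist":[0,0,0],"xyz":[0,0,0],"fingers":-1},{"twist":[0,0,0],"xyz":[0,0,0],"fingers":-1},{"twist":[0,0,0],"xyz":[0,0,0],"fingers":-1},{"twist":[0,0,0],"xyz":[0,0,0],"fingers":-1},{"twist":[0,0,0],"xyz":[0,0,0],"fingers":-1},{"twist":[0,0,0],"xyz":[0,0,0],"fingers":-1},{"twist":[0,0,0],"xyz":[0,0,0],"fingers":-1},{"twist":[0,0,0],"xyz":[0,0,0],"fingers":-1},{"twist":[0,0,0],"xyz":[0,0,0],"fingers":-1},{"twist":[0,0,0],"xyz":[0,0,0],"fingers":-1},{"twist":[0,0,0],"xyz":[0,0,0],"fingers":-1}]'
python3 -c "
from h import *
go(.5637,-.2685,.051)"
```

```text
time: 8.0
eef_pos: [0.6378, -0.308, 0.0534]
ee_rot: [-3.108, -0.458, 0.0]
wrist_force: [0.2, -0.4, 0.6]
width: 0.0
grasp_force: 0.0
time: 9.2
eef_pos: [0.6378, -0.308, 0.0534]
ee_rot: [-3.108, -0.458, 0.0]
wrist_force: [0.1, 0.4, 0.2]
width: 0.005
grasp_force: 0.0
t 9.2 pos [ 0.6378 -0.308   0.0534] tool units [-2.38 -2.37  0.1 ] axis [-0.  0. -1.] f [0.1 0.4 0.2] 0.005104921925126583
```

```bash
python3 -m crank '[{"twist":[0,0,0],"xyz":[0,0,-0.6],"fingers":-1},{"twist":[0,0,0],"xyz":[0,0,-0.6],"fingers":-1},{"twist":[0,0,0],"xyz":[-0.4,-0.4,0],"fingers":-1},{"twist":[0,0,0],"xyz":[-0.4,-0.4,0],"fingers":-1},{"twist":[0,0,0],"xyz":[-0.4,-0.4,0],"fingers":-1},{"twist":[0,0,0],"xyz":[-0.4,-0.4,0],"fingers":-1},{"twist":[0,0,0],"xyz":[-0.4,-0.4,0],"fingers":-1},{"twist":[0,0,0],"xyz":[-0.38,-0.37,0],"fingers":-1},{"twist":[0,0,0],"xyz":[0,0,0.5],"fingers":-1},{"twist":[0,0,0],"xyz":[0,0,0.5],"fingers":-1},{"twist":[0,0,0],"xyz":[0,0,0.25],"fingers":-1},{"twist":[0,0,0],"xyz":[0,0,0],"fingers":-1}]'
python3 - <<'E'
from h import *
go(.5637,-.2685,.051)
cap('side');cv2.imwrite('pics/w4.png',cv2.resize(np.load('side.npz')['im'][150:275,260:460],(640,400)))
E
```

```text
time: 10.4
eef_pos: [0.5636, -0.2684, 0.0506]
ee_rot: [-3.107, -0.458, 0.003]
wrist_force: [-0.6, 0.0, -0.4]
width: 0.006
grasp_force: 0.0
t 10.4 pos [ 0.5636 -0.2684  0.0506] tool units [ 0.    0.   -0.02] axis [-0.002  0.001 -1.   ] f [-0.6  0.  -0.4] 0.006264346029307679
```

View pics/w4.png

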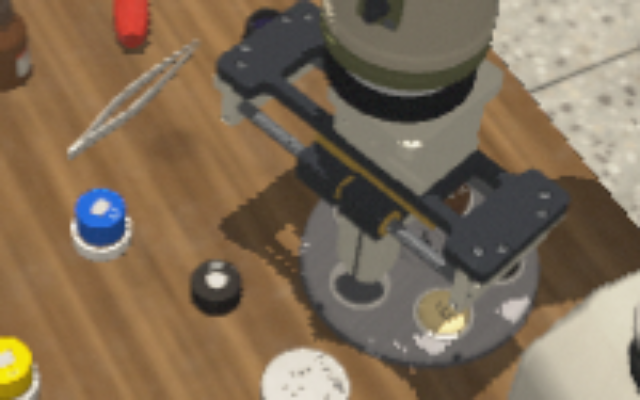

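```bash
python3 -m crank '[{"twist":[0,0,0],"xyz":[0,0,0],"fingers":-1},{"twist":[0,0,0],"xyz":[0,0,0],"fingers":-1},{"twist":[0,0,0],"xyz":[0,0,0],"fingers":-1},{"twist":[0,0,0],"xyz":[0,0,0],"fingers":-1},{"twist":[0,0,0],"xyz":[0,0,0],"fingers":-1},{"twist":[0,0,0],"xyz":[0,0,0],"fingers":-1},{"twist":[0,0,0],"xyz":[0,0,0],"fingers":-1},{"twist":[0,0,0],"xyz":[0,0,0],"fingers":-1},{"twist":[0,0,0],"xyz":[0,0,0],"fingers":-1},{"twist":[0,0,0],"xyz":[0,0,0],"fingers":-1},{"twist":[0,0,0],"xyz":[0,0,0],"fingers":-1},{"twist":[0,0,0],"xyz":[0,0,0],"fingers":-1}]'
python3 -m crank '[{"twist":[0,0,0],"xyz":[0,0,0],"fingers":-1},{"twist":[0,0,0],"xyz":[0,0,0],"fingers":-1},{"twist":[0,0,0],"xyz":[0,0,0],"fingers":-1},{"twist":[0,0,0],"xyz":[0,0,0],"fingers":-1},{"twist":[0,0,0],"xyz":[0,0,0],"fingers":-1},{"twist":[0,0,0],"xyz":[0,0,0],"fingers":-1},{"twist":[0,0,0],"xyz":[0,0,0],"fingers":-1},{"twist":[0,0,0],"xyz":[0,0,0],"fingers":-1},{"twist":[0,0,0],"xyz":[0,0,0],"fingers":-1},{"twist":[0,0,0],"xyz":[0,0,0],"fingers":-1}]'
```

```text
time: 11.65
eef_pos: [0.5637, -0.2684, 0.0521]
ee_rot: [-3.108, -0.458, 0.0]
wrist_force: [0.0, 0.1, -0.6]
width: 0.009
grasp_force: 0.0
time: 12.65
eef_pos: [0.5637, -0.2685, 0.0521]
ee_rot: [-3.108, -0.458, 0.0]
wrist_force: [-0.1, 0.5, -0.9]
width: 0.002
grasp_force: 0.0
```

The tips point over the empty place at (360,285) in the crop, contact-free, and the waiting mount at (215,287) is where it was.

```bash
python3 -c "
from bench import hand_in
print(hand_in())"
```

```text
the job is handed in; nothing more can be done
None
```

I pressed the proud mount home, pointed at the mount on the bench for just over 2 s, then at the empty place of the holder, and handed in still pointing there; the judge's result was not shown.

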